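# Find the socket that fits the key machine's arbor nut

### The arm

A 6-joint arm with a two-finger parallel gripper is mounted at the origin on the work surface. World frame = base frame: x ahead of the robot, y to its left, z up, the work surface at z = 0. Lengths are in m, angles in rad, forces in N, time in s.
With the tool pointing down it reaches from about 0.275 to 0.75 m from the base axis. Payload 10.2 kg.
Tool frame: the origin (TCP) lies midway between the tips of the shut fingers; the grasp point (between the pads) lies 19 mm behind it; z points along the fingers, y is the direction in which the jaws open and shut (so a half turn about z gives the same grasp; the last joint's range is limited). The gripper opens to 88 mm and grips with 3 to 60 N. Pads are 18 mm wide; open, the fingers measure 123 mm over their backs; the gripper's body (75 mm by 187 mm) begins 45 mm behind the grasp point.
Start: joints at [0.994, 0.313, 1.498, -0, 1.331, -0.223], TCP at [0.182, 0.492, 0.239] pointing down, gripper open.
Joint ranges: [-2.94, 2.94], [-0.97, 2.17], [0.19, 2.56], [-1.23, 4.37], [0.02, 3.11], [-2.88, 2.88]. Speed limits (rad/s): [2.39, 2.39, 3.01, 3.14, 3.14, 3.14].

### API

Orientations are given as a unit quaternion [w, x, y, z].
In Python, from station import r gives the robot as it stands.
- The arm moves only by the shell command python3 -m inch 'ROWS' [FORCE]. ROWS is text: rows parted by semicolons, each of 7 numbers parted by spaces: the opening, from -1 (shut) to 1 (fully open), then the shift along the tool's x, y, z in m, then the turn, a rotation vector about the tool's x, y, z in rad. A call has 1 to 10 rows; each row shifts and turns the commanded pose from where the row before left it, along the tool's axes as they then stand; what a row does not reach is not made up. A row lasts 1/12 s, in which the tool goes at most 41.7 mm and 7.16 degrees, less where a joint would pass 70% of its speed; a pose out of reach is approached as far as the arm can. A call is refused whole if a number of a shift passes 0.0417 or a number of a turn 0.125, either way. A call with a gripper value outside its range is refused whole. The fingers move at their own pace and stop on an object; FORCE is the grip in N (left out, the last holds). Time passes only in rows, so rows that do not move let the fingers close. It gives the time, the measured TCP pose, the force and the opening at its end, in the units of the state.
- r.read_state(): the state, without advancing time (a new reading comes with each control period).
- r.get_image(name): name is "side" or "top" or "wrist"; returns (picture, depth): 384x512x3 uint8, red, green, blue; 384x512 float32, m along the optical axis (not along the pixel's ray), 0 where there is no reading.
- r.camera_model(name): a dict with "vertical_fov" (degrees; the focal length in pixels is half the picture's height over the tangent of half this angle, whatever the lens; pixels are square), "cx", "cy" (the principal point, pixels), "pose" (4x4, takes a point from camera to world coordinates). Camera axes: x right, y down, z forward; pixel columns grow to the right and rows downward; lengths in m; the calibration is good to about 2 mm. The wrist camera is an equidistant fisheye: a pixel r from the principal point sees the ray r / f radians off the axis. A picture is of the moment at which its call begins: read the wrist's pose just before it. camera_model takes no time and is no camera call; for the wrist camera it gives the pose at the moment of the call.
- r.hand_in(): hands the job in, once; it reports no verdict.
Trained networks look in the newest picture that a camera, given by its name, has taken for a name from the list of things; names that differ only in an ending like _2 or _b are one class to them, and where a whole thing is asked for, a point or a joint stands for the part that bears it (a point fixed in the world has none). Each returns a list of dicts, best first, with "conf" (0 to 1); they miss things now and then, are a little off and sometimes report something else, mostly with a low value. They report only what shows in the picture. A call takes as long as a camera call.
- r.regions_of(camera, query): "mask" (384x512 bool, what is visible of it) and "rect" ([left, top, right, bottom] in pixels, round what is visible of it).
- r.tip_of(camera, query): "at" ([column, row] in pixels: a listed point, or the origin of a listed thing).
The state is a dict: "t": time; "joints": joint angles; "qvel": joint speeds; "effort": joint torques, N m; "tool_pos": TCP position; "tcp_rot": TCP orientation; "ft_force": force on the tool from outside, world axes, zero at the start; "ft_torque": the same for the moment, N m; "gripper_width": finger opening in m.
Only numpy, scipy, OpenCV 4.12 (cv2) and the standard library are available. Lean on these libraries where they do the work, as an engineer would, in place of code of your own. Each camera call takes 0.05 s, during which the arm holds its last target.

### The job

First switch the key machine off: turn the isolator's handle clockwise (seen from above) all the way to its off position. Then try the sockets on the machine's arbor nut until you find the one that goes fully home over it; stand any that does not fit back upright in the tray. Finish while still gripping the right socket by its square adapter, upright and fully home on the nut, with the handle still at off, the other two sockets standing in the tray and the padlock, oil bottle and lock cylinder left where they are.

Things in the scene. Friction and masses are not known exactly. Their poses are not given: they have to be found in the camera images.
- isolator (a joint): angle of the isolator's handle in rad: 0 is on (as it starts), 1.047 (60 degrees clockwise seen from above) is off. A firm stop marks either end; in between it is stiff (0.15 N m) and stays where it is left.
- isolator_grip (a point): where to grip the isolator's handle, on its vertical turning axis: a black upright bar 52 mm long (x), 14 mm thick (y), 36 mm high, over a round dial on a fixed grey box 90 x 90 x 50 mm. The point is 14 mm below the bar's top and 20 mm above its 44 mm foot disc. It turns with the handle; x points to the end with the pointer mark.
- arbor (a point): on the vertical axis of the fixed key machine's arbor nut, at the floor of the round well around the nut, where the lower face of a fully home socket lies. x is normal to a flat of the nut, z up. The steel hex nut stands 18 mm up from here, plus a 3 mm stud; the well is 10 mm deep, in a 60 mm hub. A socket too small stops on the nut, 18 mm above this point; one too large on the well's rim, 10 mm above it.
- nut_top (a point): top of the arbor nut, 18 mm above the well's floor, axes as there. Nut and well differ from job to job: 14 mm across flats in a 27 mm well (takes the 24 mm socket), 19 in 33 (30 mm socket) or 24 in 39 (36 mm socket). Edges are chamfered; the fitting socket has 1.1 mm of play all round on the nut.
- housing_top (a point): centre of the top of the key machine's grey motor housing, 125 (x) by 115 mm (y), 145 mm high over the bench, on the +y side of the nut (35 mm along x and 135 mm along y from it). Only to be kept clear of.
- socket_a_grip (a point): grip point of the loose steel socket 24 mm in outside diameter, standing mouth down: round body 36 mm high with a hex bore 26 mm deep in its lower face, and on top, coaxial, a square adapter 18 x 18 x 48 mm (84 mm high in all). Point: the adapter's centre, 60 mm above the lower face. x, y: normal to the adapter's faces, x also to a flat of the bore; z up. Under 0.3 kg.
- socket_b_grip (a point): grip point of the loose steel socket 30 mm in outside diameter, standing mouth down: round body 36 mm high with a hex bore 26 mm deep in its lower face, and on top, coaxial, a square adapter 18 x 18 x 48 mm (84 mm high in all). Point: the adapter's centre, 60 mm above the lower face. x, y: normal to the adapter's faces, x also to a flat of the bore; z up. Under 0.3 kg.
- socket_c_grip (a point): grip point of the loose steel socket 36 mm in outside diameter, standing mouth down: round body 36 mm high with a hex bore 26 mm deep in its lower face, and on top, coaxial, a square adapter 18 x 18 x 48 mm (84 mm high in all). Point: the adapter's centre, 60 mm above the lower face. x, y: normal to the adapter's faces, x also to a flat of the bore; z up. Under 0.3 kg.
- socket_a: the 24 mm socket with its adapter; origin at the centre of its lower face, 60 mm below the grip point on its axis; z points up to the adapter, x as the grip point's
- socket_b: the 30 mm socket with its adapter; origin at the centre of its lower face, 60 mm below the grip point on its axis; z points up to the adapter, x as the grip point's
- socket_c: the 36 mm socket with its adapter; origin at the centre of its lower face, 60 mm below the grip point on its axis; z points up to the adapter, x as the grip point's
- tray_in (a point): centre of the inner floor of the low steel tray on which the sockets start: 120 mm (x) by 280 mm (y) outside, walls 4 mm, rim 10 mm above this floor. The sockets start in a row along y, 85 mm apart, in any order. The tray is fixed.
- padlock_mid (a point): bystander: brass padlock with steel shackle, 45 x 22 mm, 70 mm high; this point is 30 mm above its foot
- oil_mid (a point): bystander: white plastic oil bottle, 40 mm in diameter, 100 mm high; this point is half-way up
- cylinder_lock_mid (a point): bystander: brass lock cylinder, 38 mm in diameter, 34 mm high; this point is half-way up

How it is judged:
By the outcome, as a careful person would: the job done as asked, in the order asked, and still so for the second after the job is handed in, while the arm keeps its last pose, push and grip.
It also fails if it takes over 72 s, if anything falls off the work surface, if the arm or the gripper's body presses on something with over 40 N, if the wrist force passes 120 N, or if a joint passes its speed limit or range.

## Working session

There is one attempt and no reset: what is moved stays moved. The work goes in short steps, Python scripts to look and compute and a shell command to move; the robot and the scene stay as the last step left them, time stands still between calls to the robot, and variables do not carry over. Pictures are saved under pics/ and viewed, and the job is handed in when it is done.

```bash
ls; mkdir -p pics
cat > h.py <<'E'
import numpy as np, cv2
from station import r
def save(img,n): cv2.imwrite('pics/'+n,cv2.cvtColor(img,cv2.COLOR_RGB2BGR))
def ray(c,u,v,m):
    H=384; f=H/2/np.tan(np.radians(m['vertical_fov'])/2)
    x=(u-m['cx']);y=(v-m['cy'])
    if c=='wrist':
        rr=np.hypot(x,y);th=rr/f
        s=np.sin(th)/max(rr,1e-9); return np.array([x*s,y*s,np.cos(th)])
    return np.array([x/f,y/f,1.])
def at_z(c,u,v,z,m=None):
    m=m or r.camera_model(c);P=np.array(m['pose']);d=P[:3,:3]@ray(c,u,v,m)
    return P[:3,3]+d*(z-P[2,3])/d[2]
def at_d(c,u,v,d,m=None):
    m=m or r.camera_model(c);P=np.array(m['pose']);q=ray(c,u,v,m);q=q/q[2]*d
    return P[:3,3]+P[:3,:3]@q
def proj(c,p,m=None):
    m=m or r.camera_model(c);P=np.array(m['pose']);q=P[:3,:3].T@(np.array(p)-P[:3,3])
    f=192/np.tan(np.radians(m['vertical_fov'])/2)
    if c=='wrist':
        rr=np.hypot(q[0],q[1]);th=np.arctan2(rr,q[2]);return m['cx']+f*th*q[0]/rr,m['cy']+f*th*q[1]/rr
    return m['cx']+f*q[0]/q[2],m['cy']+f*q[1]/q[2]
E
python3 - <<'E'
from h import *
np.set_printoptions(precision=4,suppress=True)
s=r.read_state();print(s)
for c in ['top','side','wrist']:
    im,d=r.get_image(c);save(im,c+'0.png');np.save(c+'0d.npy',d);m=r.camera_model(c);print(c,m)
    for q in ['isolator_grip','nut_top','arbor','housing_top','socket_a_grip','tray_in','padlock_mid','oil_mid','cylinder_lock_mid']:
        for o in r.tip_of(c,q)[:3]:
            u,v=o['at'];dd=d[int(np.clip(v,0,383)),int(np.clip(u,0,511))]
            print(q,round(o['conf'],2),np.round([u,v],1),at_d(c,u,v,dd,m))
E
```

```text
pics
{'t': 0.0, 'joints': array([ 0.9936,  0.3135,  1.4984, -0.    ,  1.331 , -0.2234]), 'qvel': array([-0.0005, -0.0019,  0.0015, -0.0004, -0.0004, -0.0002]), 'effort': array([ -0.0012, -40.221 , -25.2266,   0.0694,   0.0353,  -0.0001]), 'tool_pos': array([0.1818, 0.4923, 0.2382]), 'tcp_rot': array([-0.0002,  0.176 ,  0.9844, -0.0006]), 'ft_force': array([-0.5283,  0.9742,  0.3315]), 'ft_torque': array([-0.0002, -0.0119, -0.0073]), 'gripper_width': 0.08810204952651872}
top {'vertical_fov': 52.156042466293236, 'cx': 261.56604664086547, 'cy': 190.29550161359586, 'pose': array([[ 0.0227, -0.9962,  0.0844,  0.5031],
       [-0.9996, -0.0238, -0.0128,  0.0016],
       [ 0.0148, -0.0841, -0.9964,  1.0454],
       [ 0.    ,  0.    ,  0.    ,  1.    ]])}
isolator_grip 0.76 [146.6 262.6] [0.4046 0.2583 0.0997]
nut_top 0.71 [226.6 178. ] [0.6127 0.0759 0.0855]
arbor 0.62 [226.6 181.8] [0.6036 0.0759 0.0826]
housing_top 0.94 [168.6 150.2] [0.6672 0.2071 0.1461]
housing_top 0.23 [355.9 150.5] [ 0.6991 -0.2558  0.0349]
socket_a_grip 0.56 [346.6 214.2] [ 0.5304 -0.219   0.0917]
socket_a_grip 0.46
[... 667 characters left out ...]
3 [230.2 179.7] [0.6104 0.0846 0.0817]
arbor 0.97 [234.2 187.7] [0.605  0.0658 0.072 ]
socket_a_grip 0.89 [312. 287.] [ 0.519  -0.2277  0.0779]
tray_in 0.56 [314.5 299.4] [ 0.5206 -0.2367  0.0446]
tray_in 0.24 [230.7 179.7] [0.6112 0.0838 0.0817]
padlock_mid 0.54 [165.  241.4] [0.4103 0.0773 0.0371]
oil_mid 0.89 [344.5 207.3] [ 0.1816 -0.411   0.6657]
cylinder_lock_mid 0.87 [381.8 260.3] [ 0.6952 -0.2763  0.0319]
wrist {'vertical_fov': 65.70646984690485, 'cx': 252.80836929805503, 'cy': 192.93750356945586, 'pose': array([[ 0.3477,  0.9   ,  0.263 ,  0.1143],
       [ 0.9376, -0.3341, -0.0964,  0.5174],
       [ 0.0011,  0.2801, -0.96  ,  0.3855],
       [ 0.    ,  0.    ,  0.    ,  1.    ]])}
```

View pics/top0.png

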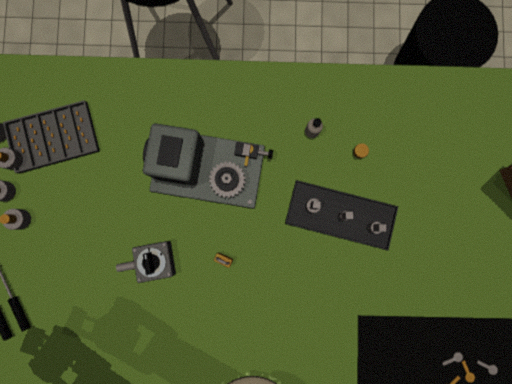

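View pics/side0.png

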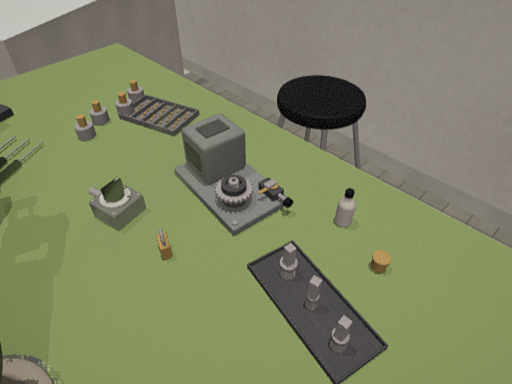

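View pics/wrist0.png

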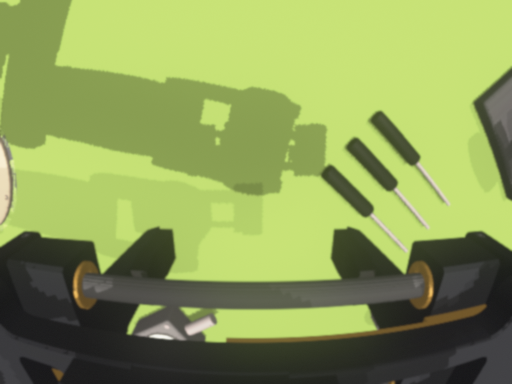

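The top view shows the isolator at (152,262), nut at (227,179), and the tray with sockets near (314,206), (347,216) and (378,228). The padlock is at (224,261), the oil bottle at (315,126) and the lock cylinder at (361,151). Zooming in next.

Run:
```python
from h import *
t=cv2.imread('pics/top0.png');s=cv2.imread('pics/side0.png')
a=cv2.resize(t[235:290,115:180],(390,330),interpolation=cv2.INTER_CUBIC)
b=cv2.resize(t[150:210,200:265],(390,330),interpolation=cv2.INTER_CUBIC)
c=cv2.resize(s[160:230,80:150],(390,270),interpolation=cv2.INTER_CUBIC)
d=cv2.resize(s[155:225,195:265],(390,270),interpolation=cv2.INTER_CUBIC)
cv2.imwrite('pics/z1.png',np.vstack([np.hstack([a,b]),np.hstack([c,d])]))
e=cv2.resize(t[175:255,280:400],(780,520),interpolation=cv2.INTER_CUBIC)
cv2.imwrite('pics/z2.png',e)
```

```text
(no output)
```

View pics/z1.png

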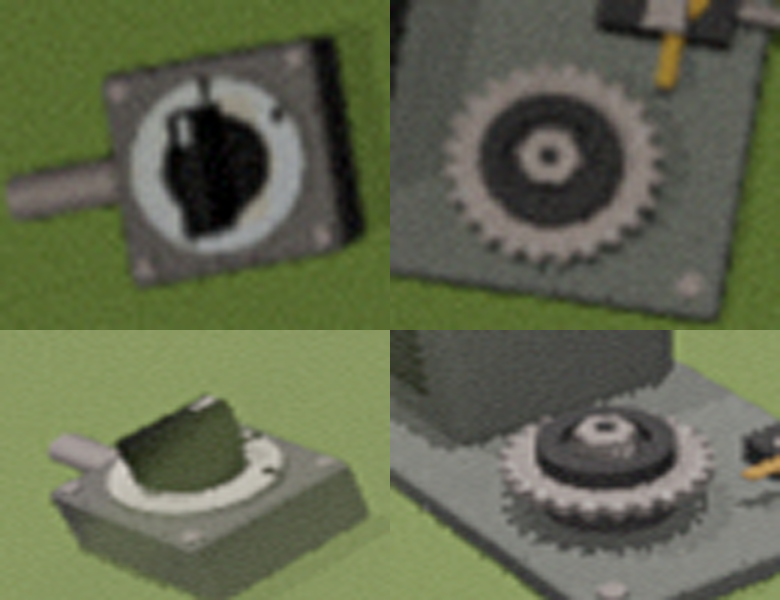

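View pics/z2.png

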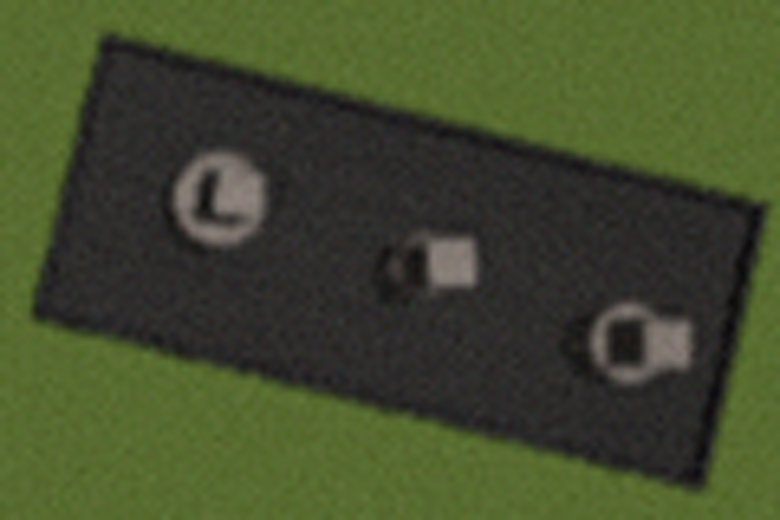

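Run:
```python
from h import *
np.set_printoptions(precision=4,suppress=True)
def cloud(c,box):
    d=np.load(c+'0d.npy');m=r.camera_model(c);o=[]
    for v in range(box[1],box[3]):
        for u in range(box[0],box[2]):
            if d[v,u]>0:o.append(at_d(c,u,v,d[v,u],m))
    return np.array(o)
for c,b in (('top',(135,245,170,280)),('side',(85,170,135,215))):
    p=cloud(c,b)
    print(c,'hist',np.histogram(p[:,2],np.arange(0,.12,.005)))
    q=p[p[:,2]>.094]; print(len(q),q.mean(0),q.min(0),q.max(0))
    k=cv2.minAreaRect((q[:,:2]*1000).astype(np.float32));print(k)
    b=p[(p[:,2]>.045)&(p[:,2]<.055)];print(cv2.minAreaRect((b[:,:2]*1000).astype(np.float32)))
# machine/nut
for c,b in (('top',(215,165,242,192)),('side',(215,165,250,200))):
    p=cloud(c,b)
    print(c,np.histogram(p[:,2],np.arange(0.03,.12,.004)))
    for lo,hi in((.055,.068),(.068,.078),(.078,.095)):
        q=p[(p[:,2]>lo)&(p[:,2]<hi)];
        if len(q)>3:print(lo,len(q),q.mean(0),cv2.minAreaRect((q[:,:2]*1000).astype(np.float32)))
for c,b in (('top',(282,178,402,252)),('side',(240,235,390,375))):
    p=cloud(c,b);q=p[p[:,2]>.07]
    from scipy.cluster.hierarchy import fcluster,linkage
    l=fcluster(linkage(q[:,:2],'single'),.02,'distance')
    for i in set(l):
        w=q[l==i]
        if len(w)<5:continue
        t=w[w[:,2]>np.percentile(w[:,2],90)-.008];print(c,len(w),len(t),t.mean(0),w[:,2].max(),cv2.minAreaRect((t[:,:2]*1000).astype(np.float32)))
    g=p[(p[:,2]>.012)&(p[:,2]<.02)];g=p[(p[:,2]<.03)]
    print(np.histogram(p[:,2],np.arange(-.01,.1,.005)))
```

```text
top hist (array([ 12,   0,   0,   0,   1,   1,   5,   3,  16, 309, 325, 245,  82,
        12,  12,  11,  14,  15,  54,  77,   0,   0,   0]), array([0.   , 0.005, 0.01 , 0.015, 0.02 , 0.025, 0.03 , 0.035, 0.04 ,
       0.045, 0.05 , 0.055, 0.06 , 0.065, 0.07 , 0.075, 0.08 , 0.085,
       0.09 , 0.095, 0.1  , 0.105, 0.11 , 0.115]))
96 [0.4021 0.2594 0.0959] [0.3774 0.2494 0.0941] [0.4268 0.2684 0.0998]
((401.8575744628906, 259.6047668457031), (50.56251525878906, 13.838688850402832), 11.631953239440918)
((401.0188293457031, 258.288818359375), (85.22612762451172, 86.34518432617188), 2.4126555919647217)
side hist (array([221,   0,   3,   7,  23,  43,  89,  37,  53, 287, 201, 167,  91,
        35,  34,  41,  39,  40,  70,  44,   0,   0,   0]), array([0.   , 0.005, 0.01 , 0.015, 0.02 , 0.025, 0.03 , 0.035, 0.04 ,
       0.045, 0.05 , 0.055, 0.06 , 0.065, 0.07 , 0.075, 0.08 , 0.085,
       0.09 , 0.095, 0.1  , 0.105, 0.11 , 0.115]))
69 [0.4009 0.2572 0.0956] [0.3762 0.2453 0.094 ] [0.4249 0.2683 0.0983]
((400.7269592285156, 257.3951416015625), (49.43960952758789, 14.360366821289062), 11.7089
[... 2469 characters left out ...]
8.03363800048828), 0.41144463419914246)
side 148 108 [ 0.5261 -0.228   0.0867] 0.08935097987451113 ((527.0910034179688, -227.61598205566406), (17.96727180480957, 18.293516159057617), 7.88598108291626)
side 127 91 [ 0.5508 -0.1476  0.0864] 0.08969095322485732 ((551.85400390625, -146.58058166503906), (18.89147186279297, 18.25929832458496), 81.27557373046875)
(array([   1, 7946, 9344, 1016,  966,  132,   91,   76,  271,  219,  118,
         50,   60,   55,   60,   57,   54,   64,   57,  282,    0]), array([-0.01 , -0.005,  0.   ,  0.005,  0.01 ,  0.015,  0.02 ,  0.025,
        0.03 ,  0.035,  0.04 ,  0.045,  0.05 ,  0.055,  0.06 ,  0.065,
        0.07 ,  0.075,  0.08 ,  0.085,  0.09 ,  0.095]))
```

```bash
cat > go.py <<'E'
import sys
from h import *
from scipy.spatial.transform import Rotation as R
# target: x y z yaw_of_tool_y(deg); prints shift in CURRENT tool frame, and turn
def go(x,y,z,yaw):
    s=r.read_state();q=s['tcp_rot'];T=R.from_quat([q[1],q[2],q[3],q[0]])
    a=np.radians(yaw);Y=np.array([np.cos(a),np.sin(a),0]);Z=np.array([0,0,-1.]);X=np.cross(Y,Z)
    G=R.from_matrix(np.c_[X,Y,Z]);rv=(T.inv()*G).as_rotvec()
    d=np.array([x,y,z])-s['tool_pos'];ty=T.as_matrix()[:,1]
    print('t %.2f pos'%s['t'],np.round(s['tool_pos'],4),'yaw %.2f'%np.degrees(np.arctan2(ty[1],ty[0])),'j6 %.2f'%s['joints'][5],'F',np.round(s['ft_force'],1),'w %.4f'%s['gripper_width'])
    print('shift cur',np.round(T.inv().apply(d)*1000,1),'mm; after turn',np.round(G.inv().apply(d)*1000,1),'turn',np.round(rv,4))
if __name__=='__main__': go(*map(float,sys.argv[1:5]))
E
python3 go.py 0.4012 0.2583 0.13 101.65
```

```text
t 1.50 pos [0.1819 0.4925 0.2387] yaw 69.73 j6 -0.22 F [ 0.3  1.  -0.6] w 0.0881
shift cur [-286.8 -143.7  108.7] mm; after turn [-167.5 -273.6  108.7] turn [-0.     -0.     -0.5571]
```

```bash
python3 -m inch '1 -0.032 -0.016 0.008 0 0 0;1 -0.032 -0.016 0.008 0 0 0;1 -0.032 -0.016 0.012 0 0 0;1 -0.032 -0.016 0.012 0 0 0;1 -0.032 -0.016 0.012 0 0 0;1 -0.032 -0.016 0.012 0 0 0;1 -0.032 -0.016 0.012 0 0 0;1 -0.032 -0.016 0.012 0 0 0;1 -0.031 -0.016 0.012 0 0 0' 40; python3 -m inch '1 0 0 0 0 0 -0.111;1 0 0 0 0 0 -0.111;1 0 0 0 0 0 -0.111;1 0 0 0 0 0 -0.111;1 0 0 0 0 0 -0.111;1 0 0 0 0 0 0;1 0 0 0 0 0 0'; python3 go.py 0.4012 0.2583 0.068 101.65
python3 - <<'E'
from h import *
m=r.camera_model('wrist');im,d=r.get_image('wrist');save(im,'w1.png')
for p in [(0.4012,.2583,.096),(0.4012+.0255,.2583+.0053,.096)]: print(proj('wrist',p,m))
E
```

```text
t: 2.25
tool_pos: [0.4023, 0.2565, 0.1383]
tcp_rot: [0.0, 0.176, 0.984, 0.0]
ft_force: [0.6, -0.1, 0.4]
gripper_width: 0.0881
t: 2.83
tool_pos: [0.4013, 0.258, 0.1388]
tcp_rot: [0.0, -0.099, 0.995, 0.0]
ft_force: [1.4, -0.6, -0.7]
gripper_width: 0.0879
t 2.83 pos [0.4013 0.258  0.1388] yaw 101.34 j6 -1.44 F [ 1.4 -0.6 -0.7] w 0.0879
shift cur [ 0.   0.3 70.8] mm; after turn [ 0.   0.3 70.8] turn [-0.      0.0001 -0.0054]
(np.float64(253.24295328117464), np.float64(216.38985643694207))
(np.float64(253.52778551465826), np.float64(250.37238314633763))
```

View pics/w1.png

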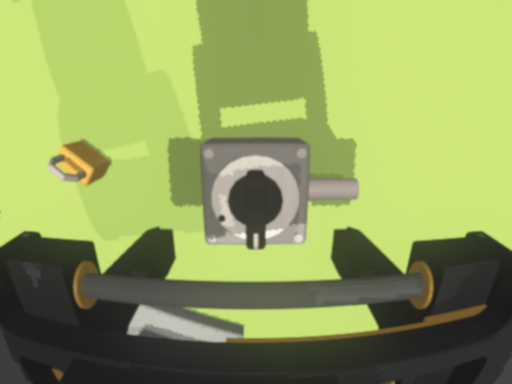

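The wrist view shows the handle bar upright at column 256, rows 170–248, square to the jaws and centred. I'll descend and grip.

```bash
python3 -m inch '1 0 0 0.03 0 0 0;1 0 0 0.025 0 0 0;1 0 0 0.015 0 0 -0.005;-1 0 0 0 0 0 0;-1 0 0 0 0 0 0;-1 0 0 0 0 0 0;-1 0 0 0 0 0 0;-1 0 0 0 0 0 0;-1 0 0 0 0 0 0;-1 0 0 0 0 0 0' 50;python3 -m inch '-1 0 0 0 0 0 0;-1 0 0 0 0 0 0'
```

```text
t: 3.72
tool_pos: [0.4014, 0.2581, 0.0691]
tcp_rot: [0.0, -0.103, 0.995, 0.0]
ft_force: [0.2, 0.1, 0.2]
gripper_width: 0.0432
t: 3.88
tool_pos: [0.4013, 0.258, 0.0688]
tcp_rot: [0.0, -0.103, 0.995, 0.0]
ft_force: [0.1, -0.4, 0.8]
gripper_width: 0.0299
```

```bash
python3 -m inch '-1 0 0 0 0 0 0;-1 0 0 0 0 0 0;-1 0 0 0 0 0 0;-1 0 0 0 0 0 0'
```

```text
t: 4.22
tool_pos: [0.4009, 0.2595, 0.0688]
tcp_rot: [0.0, -0.102, 0.995, 0.002]
ft_force: [-2.2, 12.9, -0.4]
gripper_width: 0.0139
```

```bash
python3 -m inch '-1 0 0.0015 0 0 0 0;-1 0 0 0 0 0 0.06;-1 0 0 0 0 0 0.08;-1 0 0 0 0 0 0.08;-1 0 0 0 0 0 0.08;-1 0 0 0 0 0 0.08;-1 0 0 0 0 0 0.08;-1 0 0 0 0 0 0.08;-1 0 0 0 0 0 0.08;-1 0 0 0 0 0 0.08'; python3 go.py 0.4012 0.2595 0.069 41.65;python3 -c "
from station import r
print(r.read_state()['ft_torque'])"
```

```text
t: 5.05
tool_pos: [0.4009, 0.2595, 0.0688]
tcp_rot: [-0.0, 0.246, 0.969, -0.0]
ft_force: [-1.0, 2.1, 1.4]
gripper_width: 0.0138
t 5.05 pos [0.4009 0.2595 0.0688] yaw 61.51 j6 -0.74 F [-1.   2.1  1.4] w 0.0138
shift cur [-0.3  0.1 -0.2] mm; after turn [-0.2  0.2 -0.2] turn [-1.000e-04 -0.000e+00  3.466e-01]
[0.13037165 0.1232491  0.1840655 ]
```

```bash
python3 -m inch '-1 0 0 0 0 0 0.08;-1 0 0 0 0 0 0.08;-1 0 0 0 0 0 0.08;-1 0 0 0 0 0 0.08;-1 0 0 0 0 0 0.03;-1 0 0 0 0 0 0.02;-1 0 0 0 0 0 0'; python3 go.py 0.4012 0.2595 0.069 41.65;python3 -c "
from station import r
print(r.read_state()['ft_torque'])"
```

```text
t: 5.63
tool_pos: [0.4008, 0.2595, 0.0688]
tcp_rot: [0.0, 0.418, 0.908, -0.0]
ft_force: [-1.2, 2.2, 1.1]
gripper_width: 0.0131
t 5.63 pos [0.4008 0.2595 0.0688] yaw 40.55 j6 -0.38 F [-1.2  2.2  1.1] w 0.0131
shift cur [-0.2  0.3 -0.2] mm; after turn [-0.2  0.3 -0.2] turn [-0.0002  0.0001 -0.0192]
[0.18213185 0.27828856 0.57220714]
```

```bash
python3 -m inch '-1 0 0 0 0 0 0.03;-1 0 0 0 0 0 0'; python3 go.py 0.4012 0.2595 0.069 41.65;python3 -c "
from station import r
print(r.read_state()['ft_torque'])"
```

```text
t: 5.8
tool_pos: [0.4008, 0.2595, 0.0688]
tcp_rot: [0.0, 0.432, 0.902, -0.0]
ft_force: [-0.8, 2.1, 2.0]
gripper_width: 0.0139
t 5.80 pos [0.4008 0.2595 0.0688] yaw 38.87 j6 -0.35 F [-0.8  2.1  2. ] w 0.0139
shift cur [-0.2  0.3 -0.2] mm; after turn [-0.2  0.3 -0.2] turn [-0.0002  0.0002 -0.0484]
[0.27107124 0.31932823 0.94253794]
```

```bash
python3 -m inch '1 0 0 0 0 0 -0.02;1 0 0 0 0 0 0;1 0 0 0 0 0 0;1 0 0 0 0 0 0;1 0 0 -0.03 0 0 0;1 0 0 -0.04 0 0 0;1 0 0 -0.04 0 0 0;1 0 0 -0.02 0 0 0'; python3 go.py 0.6115 0.0765 0.2 100;python3 - <<'E'
from h import *
m=r.camera_model('wrist');im,d=r.get_image('wrist');save(im,'w2.png')
im,d=r.get_image('top');save(im,'t2.png')
E
```

```text
t: 6.47
tool_pos: [0.4019, 0.2598, 0.203]
tcp_rot: [0.002, 0.423, 0.906, 0.002]
ft_force: [0.5, 0.6, 0.2]
gripper_width: 0.0649
t 6.47 pos [0.4019 0.2598 0.203 ] yaw 39.94 j6 -0.37 F [0.5 0.6 0.2] w 0.0649
shift cur [-275.1   43.     3.8] mm; after turn [-174.6 -216.9    3. ] turn [ 0.0037  0.0045 -1.0483]
```

View pics/w2.png

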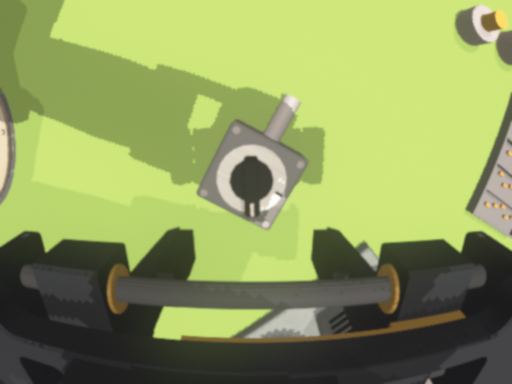

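```bash
python3 -m inch '1 -0.0393 0.006 0 0 0 0;1 -0.0393 0.006 0 0 0 0;1 -0.0393 0.006 0 0 0 0;1 -0.0393 0.006 0 0 0 0;1 -0.0393 0.006 0 0 0 0;1 -0.0393 0.006 0 0 0 0;1 -0.0393 0.006 0.004 0 0 0;1 0 0 0 0 0 0'; python3 -m inch '1 0 0 0 0 0 -0.12;1 0 0 0 0 0 -0.12;1 0 0 0 0 0 -0.12;1 0 0 0 0 0 -0.12;1 0 0 0 0 0 -0.12;1 0 0 0 0 0 -0.1;1 0 0 0 0 0 0;1 0 0 0 0 0 0'; python3 go.py 0.6115 0.0765 0.2 80;python3 - <<'E'
from h import *
np.set_printoptions(precision=4,suppress=True)
m=r.camera_model('wrist');im,d=r.get_image('wrist');save(im,'w3.png');np.save('w3d.npy',d);np.save('w3m.npy',m)
u,v=proj('wrist',(0.6115,.0765,.085),m);print(u,v)
for q in('nut_top','arbor'):
  for o in r.tip_of('wrist',q)[:2]: print(q,o,at_z('wrist',*o['at'],.0835,m), d[int(o['at'][1]),int(o['at'][0])])
u,v=int(u),int(v)
cv2.imwrite('pics/w3z.png',cv2.resize(cv2.cvtColor(im[v-50:v+50,u-50:u+50],cv2.COLOR_RGB2BGR),(600,600),interpolation=cv2.INTER_CUBIC)); print(u-50,v-50)
E
```

```text
t: 7.23
tool_pos: [0.6125, 0.0705, 0.1912]
tcp_rot: [-0.001, 0.425, 0.905, -0.001]
ft_force: [-0.2, -0.1, -0.9]
gripper_width: 0.0881
t: 7.9
tool_pos: [0.6093, 0.0756, 0.1935]
tcp_rot: [-0.001, 0.088, 0.996, -0.0]
ft_force: [-0.5, 0.5, -0.0]
gripper_width: 0.088
t 7.90 pos [0.6093 0.0756 0.1935] yaw 79.87 j6 -1.46 F [-0.5  0.5 -0. ] w 0.0880
shift cur [-2.   1.3 -6.5] mm; after turn [-2.   1.3 -6.5] turn [-0.0002 -0.0018 -0.0023]
254.13639505591613 192.5886664639829
204 142
```

View pics/w3.png

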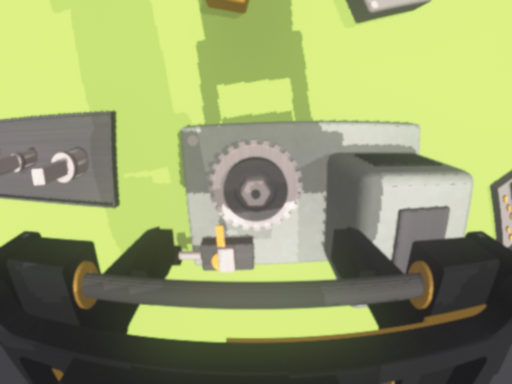

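View pics/w3z.png

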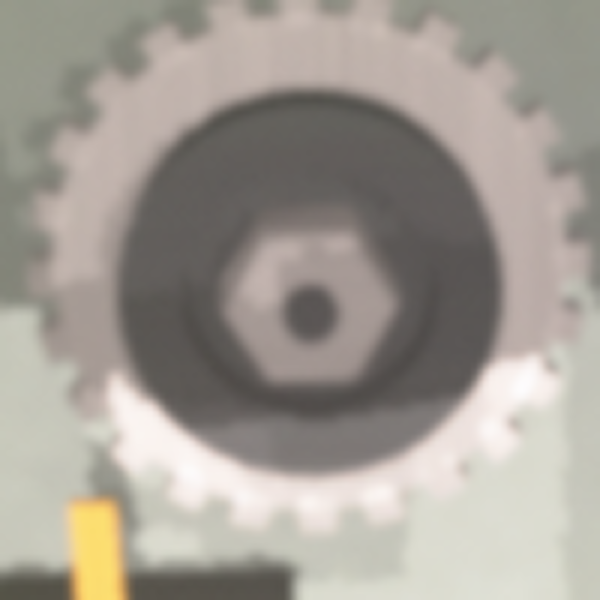

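The wrist view shows the nut at about (256,193) with one flat pair facing image up and down. Scaled by the 60 mm hub, the nut is about 24 mm across flats and the well about 39–40 mm, so the 36 mm socket (c) should fit. Next is pinning down the nut's centre and yaw by fitting a projected model.

```bash
cat > nut.py <<'E'
from h import *
np.set_printoptions(precision=4,suppress=True)
m=np.load('w3m.npy',allow_pickle=True).item();d=np.load('w3d.npy')
px=lambda a,b:(204+(a+.5)/6-.5,142+(b+.5)/6-.5)
# nut top z from depth
for a,b in((270,290),(340,350),(300,250),(280,340),(200,420),(300,430),(420,200),(210,350),(215,330)):
    u,v=px(a,b);dd=d[int(round(v)),int(round(u))];print((a,b),at_d('wrist',u,v,dd,m))
for n,z,l in(('nut',.0835,[(222,305),(400,303),(256,232),(351,228),(272,385),(356,383)]),('hub',.075,[(122,290),(500,290),(310,93),(310,474)])):
    P=np.array([at_z('wrist',*px(*q),z,m) for q in l]);print(n,P[:,:2],P.mean(0))
E
python3 nut.py
```

```text
(270, 290) [0.6085 0.072  0.0839]
(340, 350) [0.62   0.0806 0.0826]
(300, 250) [0.603  0.0775 0.0846]
(280, 340) [0.6163 0.0721 0.0844]
(200, 420) [0.6296 0.0568 0.0759]
(300, 430) [0.6336 0.0721 0.077 ]
(420, 200) [0.6007 0.0965 0.0759]
(210, 350) [0.6208 0.0597 0.0683]
(215, 330) [0.6183 0.0609 0.0661]
nut [[0.6096 0.0645]
 [0.614  0.0908]
 [0.5994 0.0715]
 [0.6013 0.0855]
 [0.6234 0.0695]
 [0.6253 0.0822]] [0.6122 0.0773 0.0835]
hub [[0.6068 0.0488]
 [0.6172 0.1065]
 [0.5817 0.0829]
 [0.642  0.0722]] [0.6119 0.0776 0.075 ]
```

```bash
python3 go.py 0.552 -0.146 0.19 -9
```

```text
t 8.05 pos [0.6096 0.0755 0.1942] yaw 79.92 j6 -1.46 F [0.7 0.4 0.6] w 0.0881
shift cur [  17.9 -228.2    4.3] mm; after turn [-227.8  -22.2    4.2] turn [-6.0000e-04 -5.0000e-04  1.5519e+00]
```

```bash
python3 -m inch '1 0.003 -0.038 0 0 0 0;1 0.003 -0.038 0 0 0 0;1 0.003 -0.038 0 0 0 0;1 0.003 -0.038 0 0 0 0;1 0.003 -0.038 0 0 0 0;1 0.003 -0.038 0.004 0 0 0;1 0 0 0 0 0 0.12;1 0 0 0 0 0 0.12;1 0 0 0 0 0 0.12;1 0 0 0 0 0 0.12'; python3 -m inch '1 0 0 0 0 0 0.12;1 0 0 0 0 0 0.12;1 0 0 0 0 0 0.12;1 0 0 0 0 0 0.12;1 0 0 0 0 0 0.12;1 0 0 0 0 0 0.12;1 0 0 0 0 0 0.12;1 0 0 0 0 0 0.12;1 0 0 0 0 0 0.11;1 0 0 0 0 0 0'; python3 go.py 0.552 -0.146 0.044 -9;python3 - <<'E'
from h import *
np.set_printoptions(precision=4,suppress=True)
m=r.camera_model('wrist');im,d=r.get_image('wrist');save(im,'w4.png');np.save('w4d.npy',d);np.save('w4m.npy',m)
u,v=proj('wrist',(0.552,-.146,.087),m);print(u,v)
for q in('socket_c_grip',):
  for o in r.tip_of('wrist',q)[:3]: print(q,o,at_z('wrist',*o['at'],.063,m), d[int(o['at'][1]),int(o['at'][0])])
u,v=int(u),int(v)
cv2.imwrite('pics/w4z.png',cv2.resize(cv2.cvtColor(im[v-50:v+50,u-50:u+50],cv2.COLOR_RGB2BGR),(600,600),interpolation=cv2.INTER_CUBIC)); print(u-50,v-50)
E
```

```text
t: 8.88
tool_pos: [0.5524, -0.1463, 0.1906]
tcp_rot: [-0.0, 0.325, 0.946, 0.0]
ft_force: [-0.3, -0.1, -1.1]
gripper_width: 0.0881
t: 9.72
tool_pos: [0.5525, -0.146, 0.1906]
tcp_rot: [-0.0, 0.761, 0.649, -0.0]
ft_force: [-0.3, -0.6, 0.9]
gripper_width: 0.0883
t 9.72 pos [ 0.5525 -0.146   0.1906] yaw -9.07 j6 -0.30 F [-0.3 -0.6  0.9] w 0.0883
shift cur [-1.000e-01 -5.000e-01  1.466e+02] mm; after turn [-1.000e-01 -5.000e-01  1.466e+02] turn [-0.0001 -0.0001 -0.0013]
252.19026310970207 192.33802505055283
socket_c_grip {'at': [253.8, 187.4], 'conf': 0.88} [ 0.5532 -0.1482  0.063 ] 0.25836313
202 142
```

View pics/w4.png

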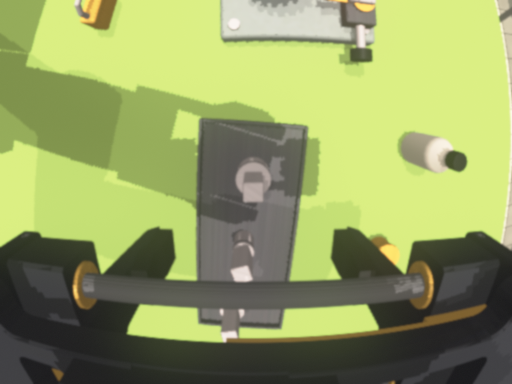

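View pics/w4z.png

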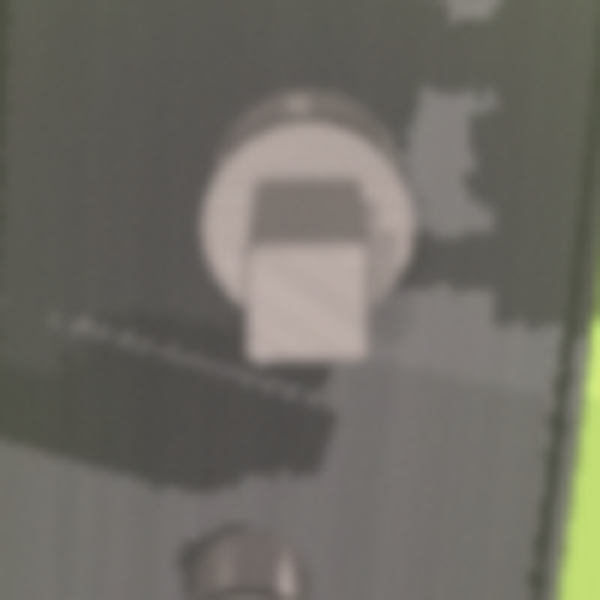

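The adapter's top face is at pixel (253,192), within 1 mm of plan and square to the jaws (the body is the large round of the three, so this is socket c). Descending to grip.

```bash
python3 -m inch '0.3 0 0.0005 0.035 0 0 0;0.3 0 0 0.035 0 0 0;0.3 0 0 0.03 0 0 0;0.3 0 0 0.025 0 0 0;0.3 0 0 0.015 0 0 0;0.3 0 0 0.005 0 0 0;-1 0 0 0 0 0 0;-1 0 0 0 0 0 0;-1 0 0 0 0 0 0;-1 0 0 0 0 0 0' 40; python3 -m inch '-1 0 0 0 0 0 0;-1 0 0 0 0 0 0;-1 0 0 0 0 0 0;-1 0 0 0 0 0 0;-1 0 0 0 0 0 0'
```

```text
t: 10.65
tool_pos: [0.5536, -0.1463, 0.047]
tcp_rot: [0.001, 0.759, 0.651, 0.0]
ft_force: [-0.3, -1.1, -0.6]
gripper_width: 0.0329
t: 11.07
tool_pos: [0.5532, -0.1461, 0.0461]
tcp_rot: [0.0, 0.759, 0.651, 0.0]
ft_force: [-1.5, 0.6, 5.0]
gripper_width: 0.0175
```

```bash
python3 -m inch '-1 0 0 -0.005 0 0 0;-1 0 0 -0.015 0 0 0;-1 0 0 -0.025 0 0 0;-1 0 0 -0.03 0 0 0;-1 0 0 -0.03 0 0 0;-1 0 0 -0.02 0 0 0;-1 0 0 0 0 0 0;-1 0 0 0 0 0 0' 50;python3 go.py 0.612 0.0773 0.17 -8.8
python3 - <<'E'
from h import *
m=r.camera_model('wrist');im,d=r.get_image('wrist');save(im,'w5.png')
m=r.camera_model('side');im,d=r.get_image('side');save(im,'s5.png')
E
```

```text
t: 11.73
tool_pos: [0.553, -0.146, 0.1705]
tcp_rot: [0.0, 0.759, 0.651, 0.0]
ft_force: [-0.3, 0.1, -3.0]
gripper_width: 0.0171
t 11.73 pos [ 0.553  -0.146   0.1705] yaw -8.76 j6 -0.31 F [-0.3  0.1 -3. ] w 0.0171
shift cur [229.7  24.3   0.4] mm; after turn [229.7  24.2   0.5] turn [0.0004 0.0001 0.0006]
```

View pics/w5.png

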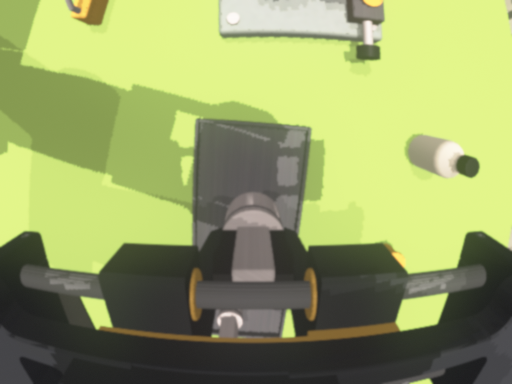

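View pics/s5.png

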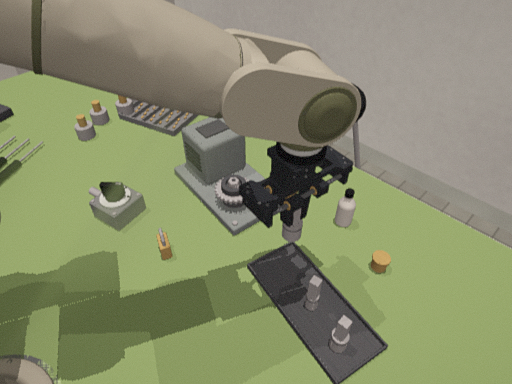

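The wrist view shows socket c hanging straight at about (252,210), and the side view shows it upright and clear of the tray with the other two standing. Moving over the nut.

```bash
python3 -m inch '-1 0.02 0.002 0 0 0 0;-1 0.033 0.0035 0 0 0 0;-1 0.033 0.0035 0 0 0 0;-1 0.033 0.0035 0 0 0 0;-1 0.033 0.0035 0 0 0 0;-1 0.033 0.0035 0 0 0 0;-1 0.025 0.003 0 0 0 0;-1 0.015 0.002 0 0 0 0;-1 0.0047 0 0 0 0 0;-1 0 0 0 0 0 0';python3 go.py 0.612 0.0773 0.135 -8.8
python3 - <<'E'
from h import *
m=r.camera_model('wrist');im,d=r.get_image('wrist');save(im,'w6.png')
im,d=r.get_image('side');save(im[100:250,160:330],'s6.png')
cv2.imwrite('pics/s6z.png',cv2.resize(cv2.imread('pics/s6.png'),None,fx=4,fy=4,interpolation=2))
E
```

```text
t: 12.67
tool_pos: [0.6119, 0.0775, 0.1695]
tcp_rot: [-0.001, 0.759, 0.651, -0.001]
ft_force: [-0.6, -0.4, -2.2]
gripper_width: 0.0175
t 12.67 pos [0.6119 0.0775 0.1695] yaw -8.71 j6 0.09 F [-0.6 -0.4 -2.2] w 0.0175
shift cur [-0.2  0.2 34.5] mm; after turn [-0.2  0.1 34.5] turn [-0.002   0.0004  0.0016]
```

View pics/w6.png

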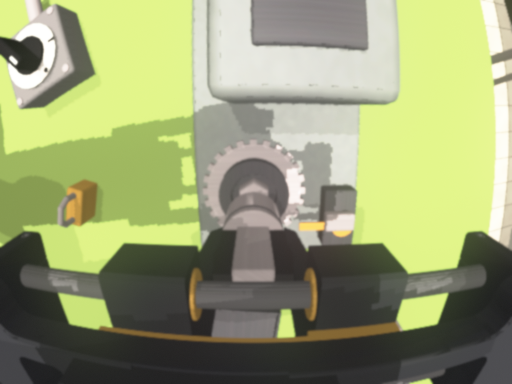

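View pics/s6z.png

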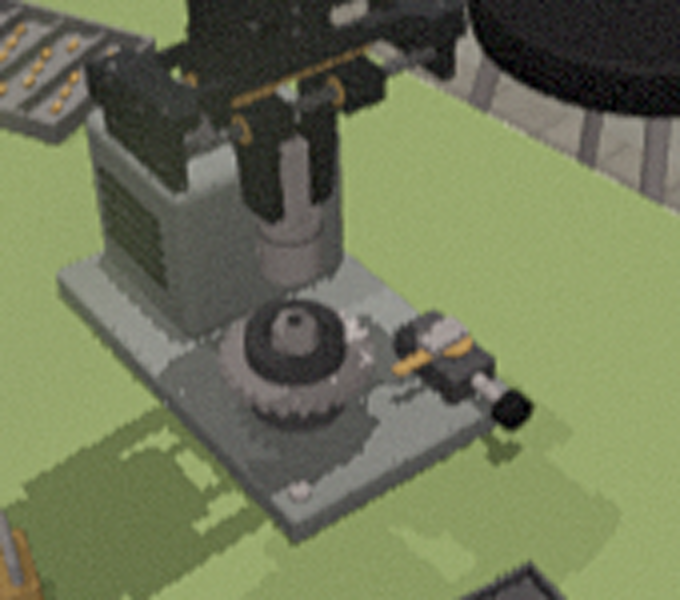

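The socket hangs over the nut in both views, wrist at (253,205). I'll descend slowly while watching force.

```bash
python3 -m inch '-1 0 0 0.015 -0.002 0 0;-1 0 0 0.013 0 0 0;-1 0 0 0.007 0 0 0;-1 0 0 0.003 0 0 0;-1 0 0 0.002 0 0 0;-1 0 0 0.002 0 0 0;-1 0 0 0.002 0 0 0;-1 0 0 0 0 0 0';python3 go.py 0.612 0.0773 0.109 -8.8
```

```text
t: 13.43
tool_pos: [0.6124, 0.0771, 0.1268]
tcp_rot: [0.001, 0.759, 0.651, 0.001]
ft_force: [-0.7, -0.2, -2.6]
gripper_width: 0.0176
t 13.43 pos [0.6124 0.0771 0.1268] yaw -8.77 j6 0.09 F [-0.7 -0.2 -2.6] w 0.0176
shift cur [ 0.1 -0.4 17.8] mm; after turn [ 0.1 -0.4 17.8] turn [0.0022 0.     0.0006]
```

```bash
python3 -m inch '-1 0 0 0.002 0.001 0 0;-1 0 0 0.001 0 0 0;-1 0 0 0.001 0 0 0;-1 0 0 0.001 0 0 0;-1 0 0 0 0 0 0';python3 go.py 0.612 0.0773 0.109 -8.8
```

```text
t: 13.85
tool_pos: [0.6123, 0.0772, 0.1215]
tcp_rot: [0.0, 0.759, 0.651, 0.0]
ft_force: [-0.1, -0.5, -2.6]
gripper_width: 0.0178
t 13.85 pos [0.6123 0.0772 0.1215] yaw -8.76 j6 0.09 F [-0.1 -0.5 -2.6] w 0.0178
shift cur [ 0.  -0.3 12.5] mm; after turn [ 0.  -0.3 12.5] turn [0.0007 0.     0.0006]
```

```bash
python3 -m inch '-1 0 0 0.002 0 0 0;-1 0 0 0.002 0 0 0;-1 0 0 0.002 0 0 0;-1 0 0 0.0015 0 0 0;-1 0 0 0 0 0 0';python3 go.py 0.612 0.0773 0.109 -8.8
```

```text
t: 14.27
tool_pos: [0.6122, 0.0772, 0.1138]
tcp_rot: [0.0, 0.759, 0.651, 0.0]
ft_force: [-0.8, 0.1, -2.1]
gripper_width: 0.0178
t 14.27 pos [0.6122 0.0772 0.1138] yaw -8.77 j6 0.09 F [-0.8  0.1 -2.1] w 0.0178
shift cur [ 0.1 -0.2  4.8] mm; after turn [ 0.1 -0.2  4.8] turn [0.0003 0.0001 0.0005]
```

Already below where the rim would stop it. I'll feel for the floor.

```bash
python3 -m inch '-1 0 0 0.0015 0 0 0;-1 0 0 0.001 0 0 0;-1 0 0 0.001 0 0 0;-1 0 0 0 0 0 0';python3 go.py 0.612 0.0773 0.109 -8.8;python3 -m inch '-1 0 0 0.001 0 0 0;-1 0 0 0.0005 0 0 0;-1 0 0 0 0 0 0';python3 go.py 0.612 0.0773 0.109 -8.8
```

```text
t: 14.6
tool_pos: [0.6123, 0.0772, 0.1105]
tcp_rot: [0.0, 0.759, 0.651, 0.0]
ft_force: [0.5, 0.2, -2.5]
gripper_width: 0.0171
t 14.60 pos [0.6123 0.0772 0.1105] yaw -8.77 j6 0.09 F [ 0.5  0.2 -2.5] w 0.0171
shift cur [ 0.1 -0.3  1.5] mm; after turn [ 0.1 -0.3  1.5] turn [0.0007 0.     0.0006]
t: 14.85
tool_pos: [0.6123, 0.0772, 0.1091]
tcp_rot: [0.0, 0.759, 0.651, 0.0]
ft_force: [-0.1, 0.1, -2.3]
gripper_width: 0.0173
t 14.85 pos [0.6123 0.0772 0.1091] yaw -8.76 j6 0.09 F [-0.1  0.1 -2.3] w 0.0173
shift cur [ 0.  -0.3  0.1] mm; after turn [ 0.  -0.3  0.1] turn [0.0009 0.     0.0006]
```

```bash
python3 -m inch '-1 0 0 0.0007 0 0 0;-1 0 0 0 0 0 0';python3 -m inch '-1 0 0 0.0007 0 0 0;-1 0 0 0 0 0 0';python3 -m inch '-1 0 0 0.0007 0 0 0;-1 0 0 0 0 0 0'
```

```text
t: 15.02
tool_pos: [0.6123, 0.0772, 0.1084]
tcp_rot: [0.0, 0.759, 0.651, 0.0]
ft_force: [-0.5, 0.2, -2.4]
gripper_width: 0.0178
t: 15.18
tool_pos: [0.6124, 0.0772, 0.1082]
tcp_rot: [0.001, 0.759, 0.651, 0.0]
ft_force: [-1.9, 0.5, 0.8]
gripper_width: 0.0177
t: 15.35
tool_pos: [0.6125, 0.0772, 0.1082]
tcp_rot: [0.001, 0.759, 0.651, 0.001]
ft_force: [-3.4, -0.5, 6.2]
gripper_width: 0.0176
```

```bash
python3 -m inch '-1 0 0 0.0004 0 0 0;-1 0 0 0 0 0 0;-1 0 0 0 0 0 0';python3 - <<'E'
from h import *
im,d=r.get_image('wrist');save(im,'w7.png')
im,d=r.get_image('side');save(im,'s7.png')
a=im[110:240,170:300];b=im[165:235,75:145]
cv2.imwrite('pics/s7z.png',np.hstack([cv2.cvtColor(cv2.resize(x,(400,400),interpolation=2),4) for x in(a,b)]))
im,d=r.get_image('top');save(im,'t7.png')
E
```

```text
t: 15.6
tool_pos: [0.6125, 0.0772, 0.1081]
tcp_rot: [0.001, 0.759, 0.651, 0.001]
ft_force: [-4.6, 0.4, 9.2]
gripper_width: 0.0172
```

View pics/s7.png

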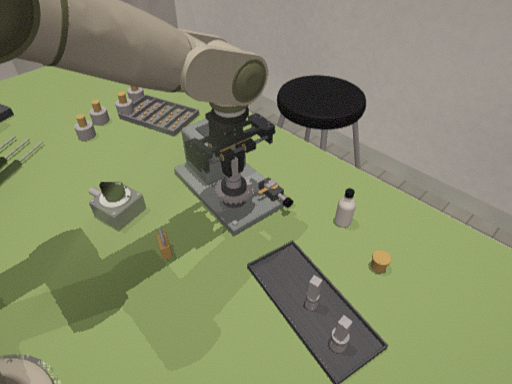

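View pics/s7z.png

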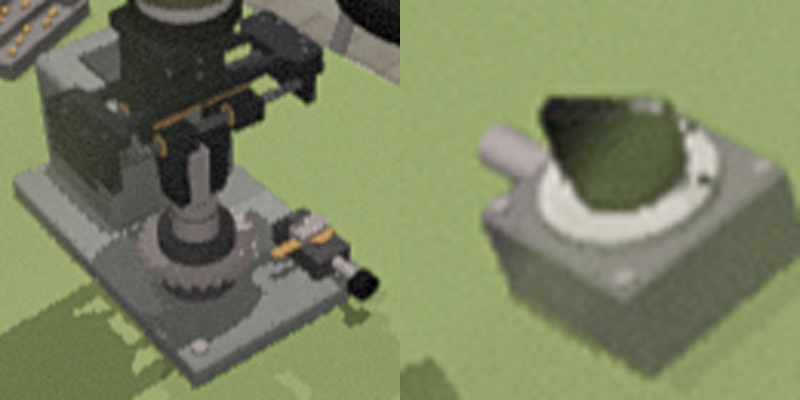

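View pics/w7.png

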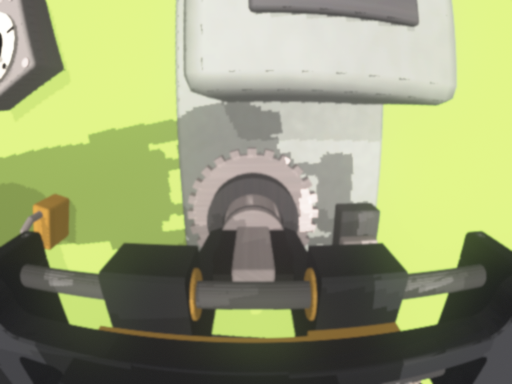

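The socket is down in the hub's well, with the wrist view showing it at (253,200) inside the hub. The other two are standing at (313,293) and (341,335) in the side view, and the bystanders haven't moved. One measured check of the handle angle.

Run:
```python
from h import *
for c,b in(('side',(85,170,140,215)),('top',(135,245,170,280))):
    im,d=r.get_image(c);m=r.camera_model(c)
    p=np.array([at_d(c,u,v,d[v,u],m) for v in range(b[1],b[3]) for u in range(b[0],b[2]) if d[v,u]>0])
    q=p[(p[:,2]>.094)&(p[:,2]<.11)];
    if len(q)>5: print(c,len(q),cv2.minAreaRect((q[:,:2]*1000).astype(np.float32)))
```

```text
side 75 ((399.9915466308594, 257.3220520019531), (14.201927185058594, 49.05034637451172), 37.94120788574219)
top 90 ((401.5141906738281, 259.6711120605469), (13.283926963806152, 50.27118682861328), 40.790340423583984)
```

```bash
python3 -c "
from station import r
r.hand_in()
s=r.read_state();print(s['t'],s['tool_pos'],s['ft_force'],s['gripper_width'])"
```

```text
the job is handed in; nothing more can be done
the job is handed in; nothing more can be done
```

The machine is off, and I handed the job in gripping the 36 mm socket (c) by its adapter, upright and home on the arbor nut. It took about 16 s of the 72 s.

- **Isolator:** I turned the handle clockwise until it met the off stop, where the moment rose to 0.94 N m against its 0.15 N m stiffness. A last depth measurement from the side and top cameras put the turn at about 61–64 degrees from the start. That is slightly over the nominal 60, within what I would expect from that measurement.
- **Choosing the socket:** The wrist picture showed the nut at about 24 mm across flats in a well of 39–40 mm, so I tried the 36 mm socket first. It went on without jamming, so the other two were never lifted.
- **Seating:** It met the floor with the tool at z = 0.108 m; I expected 0.1088 m. That is about 10 mm below where the rim and 18 mm below where the nut top would have stopped it. The last force reading was 9 N upward and 5 N sideways, with the grip holding at 17 mm opening.
- **The rest:** The last side picture showed the 24 and 30 mm sockets standing in the tray. The padlock, oil bottle and lock cylinder were where they began.

No check failed. The only mismatch was early on: the handle stood about 1.5 mm off my camera estimate, and I corrected for that before turning it. The state read I tried after the hand-in returned nothing new, so the figures above are from just before it.

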